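# Shim the rocking parts cabinet

### The arm

A 6-joint arm with a two-finger parallel gripper is mounted at the origin on the work surface. World frame = base frame: x ahead of the robot, y to its left, z up, the work surface at z = 0. Lengths are in m, angles in rad, forces in N, time in s.
With the tool pointing down it reaches from about 0.35 to 0.925 m from the base axis. Payload 6.4 kg.
Tool frame: the origin (TCP) lies at the very end of the fingers, on their centre line; the grasp point (between the pads) lies hold_point_z behind it (hold_point_z is the distance from the TCP to the grasp point, in m); z points along the fingers, y is the direction in which the jaws open and shut (so a half turn about z gives the same grasp; the last joint's range is limited). The gripper opens to 85 mm and grips with 20 to 120 N. Pads are 22 mm wide; open, the fingers measure 114 mm over their backs; the gripper's body (76 mm by 85 mm) begins 54 mm behind the grasp point. The pads swing forward as they close: fully open they stand 13 mm farther back than shut.
Start: joints at [1.028, 0.245, 1.558, -0, 1.339, -0.174], TCP at [0.234, 0.606, 0.231] pointing down, gripper open.
Joint ranges: [-3.13, 3.13], [-1.02, 2.26], [0.13, 2.54], [-0.95, 4.09], [0.21, 2.88], [-2.74, 2.74]. Speed limits (rad/s): [2.57, 2.57, 3.14, 3.14, 3.14, 3.14].

### API

Orientations are given as [roll, pitch, yaw] about the fixed x, y, z axes, in that order (R = Rz(yaw) Ry(pitch) Rx(roll)).
In Python, from workcell import get_obs, camera, get_calibration, finish_job, hold_point_z gives the robot as it stands.
- The arm moves only by the tool arm_command, never from a script. Its argument "increments" is a list that holds one entry, the list of rows, each a list of 7 numbers: the shift along the tool's x, y, z in m, then the turn, a rotation vector about the tool's x, y, z in units of 5 degrees (1.0 is 5 degrees), then the opening, from -1 (shut) to 1 (fully open), so that 0 is half open. In form: [[[dx, dy, dz, rx, ry, rz, claw], ...]]. A call has 1 to 12 rows; each row shifts and turns the pose as measured when the row begins, along the tool's axes as they then stand; what a row does not reach is not made up. A row lasts 1/12 s, in which the tool goes at most 41.7 mm and 7.16 degrees, less where a joint would pass 70% of its speed; a pose out of reach is approached as far as the arm can. A call is refused whole if a number of a shift passes 0.0417 or a number of a turn 1, either way. A call with a gripper value outside its range is refused whole. The fingers move at their own pace and stop on an object; "force" is the grip in N (left out, the last holds). Time passes only in rows, so rows that do not move let the fingers close. It gives the time, the measured TCP pose, the force and the opening at its end, in the units of the state.
- get_obs(): the state, without advancing time (a new reading comes with each control period).
- camera(name): name is "scene" or "top"; returns the picture (400x640x3 uint8, red, green, blue); there is no depth.
- get_calibration(name): a dict with "vertical_fov" (degrees; the focal length in pixels is half the picture's height over the tangent of half this angle, whatever the lens; pixels are square), "cx", "cy" (the principal point, pixels), "cam_to_world" (4x4, takes a point from camera to world coordinates). Camera axes: x right, y down, z forward; pixel columns grow to the right and rows downward; lengths in m; the calibration is good to about 2 mm. A picture is of the moment at which its call begins. get_calibration takes no time and is no camera call.
- finish_job(): hands the job in, once; it reports no verdict.
The state is a dict: "clock": time; "joint_pos": joint angles; "qd": joint speeds; "joint_efforts": joint torques, N m; "tcp_pos": TCP position; "eef_rot": TCP orientation; "force": force on the tool from outside, world axes, zero at the start; "ft_torque": the same for the moment, N m; "opening": opening from 0.0 (shut) to 1.0 (fully open).
Only numpy, scipy, OpenCV 4.12 (cv2) and the standard library are available. Lean on these libraries where they do the work, as an engineer would, in place of code of your own. Each camera call takes 0.05 s, during which the arm holds its last target. There are 200 camera calls.

### The job

The steel parts cabinet rocks because its front foot on the latch side is too short. First slide the flat packing plate under that foot until it butts against the cabinet's plinth, then slide the tapered shim in on top of the plate, thin end first, just until it is snug and the foot bears on it. Do not shove the cabinet along, tip it or jack it up on the shim, and leave the other things where they are.

Things in the scene. Friction and masses are not known exactly. Their poses are not given: they have to be found in the camera images.
- cabinet: Grey steel parts cabinet, about 3 kg, loose on four domed feet. Origin on the bench; own +x from its door (front) to its back, +y away from the short foot's side, z up. Box x -80 to 120, y -110 to 110, z 60 to 170 mm. Feet (12 mm posts, 11 mm radius domes) at x -120 and 90, y +-90. Front feet hang under outrigger arms 22 mm wide, z 48 to 56, reaching out to x -135. Three feet carry it level.
- short_foot (a point): point on the bench straight below the centre of the short foot, the front one on the brass latch's side, at (-120, -90) mm of the cabinet, axes as the cabinet's. This seized screw foot ends 12 to 18 mm above the bench, differently each time. About 4 N down on that corner rocks the cabinet; about 10 N up under the foot starts to lift the corner.
- plinth (a point): point on the bench below the face of the plinth, the sheet under the cabinet's front that reaches down to 3 mm above the bench, 45 mm further in (cabinet +x) than the short foot's centre; the plate butts against it
- plate: flat dark steel packing plate, 150 (x) x 36 (y) x 8 mm thick, 0.3 kg, lying flat and loose on the bench; origin at the centre of its underside
- plate_tip (a point): middle of the plate's +x end, at its underside: the end to go in first
- wedge: steel tapered shim, 115 (x) x 28 (y) mm, 0.14 kg, lying flat and loose; origin on its underside, 60 mm from the thin end. Thin end at x +60, 2 mm thick; top rises 0.25 mm per mm for 48 mm to 14 mm at x +12, then a level tail to x -55. On the tail an upright lug, 24 (x) x 14 (y) mm, centred at x -38, from 14 to 44 mm above the underside
- wedge_tip (a point): middle of the wedge's thin end, at its underside
- wedge_lug (a point): centre of the lug, 30 mm above the wedge's underside. Pushed along level, the shim slides on the plate at up to about 3 N; under the foot it is snug at a push of about 6 N, and much over 10 N drives it on and jacks the corner up. Once snug it stays put when let go.
- heatsink: bystander: black finned heatsink block, 80 x 60 x 38 mm
- sucker: bystander: red solder sucker lying down, 190 mm long (x), 22 mm thick
- ledjig: bystander: blue glass LED test jig, slab 70 x 90 x 18 mm
Mind the look-alikes: they are no part of the job. Of the things shaped like the plate, the steel one is meant.

How it is judged:
On the way, in this order (a step that is already met when the one before it is completed fails the run):
1. the plate lies flat on the bench under the short foot, its end within 5 mm of the plinth (x of plate_tip in the frame of plinth above -0.005 m and y of plate_tip in the frame of short_foot between -0.018 and 0.018 m and height (world z) of plate below 0.004 m and angle between plate's own z axis and vertical below 0.04 rad), for 0.2 s.
2. the tapered shim is under the short foot on top of the plate and carries it (more than 1 N) (x of wedge_tip in the frame of short_foot above 0.002 m and contact force between wedge and cabinet above 1 N and contact force between wedge and plate above 1 N), for 0.2 s.
At the end, for the whole second after the job is handed in: Plate under the short foot, its end within 5 mm of the plinth; tapered shim on it, thin end past the foot, loaded by the foot with over 1 N; cabinet level within 0.005 rad (corner lifted about 1 mm at most), within 15 mm of where it stood; all at rest (all of step 2 and x of plate_tip in the frame of plinth above -0.005 m and y of plate in the frame of short_foot between -0.03 and 0.03 m and x of wedge_tip in the frame of plinth below -0.004 m and y of wedge_tip in the frame of short_foot between -0.018 and 0.018 m and angle between cabinet's own z axis and vertical below 0.005 rad and distance of cabinet from where it was at the start of the episode below 0.015 m and linear speed of each of cabinet, wedge below 0.01 m/s); the robot touches nothing.
It fails at once if the cabinet is tipped or jacked up by more than 0.02 rad (angle between cabinet's own z axis and vertical above 0.02 rad).
It fails at once if the cabinet is shoved more than 20 mm (distance of cabinet from where it was at the start of the episode above 0.02 m).
It fails at once if a shim is rammed against the cabinet with more than 25 N (contact force between any of plate, wedge and cabinet above 25 N).
It fails at once if a bystander is moved more than 20 mm (distance of any of heatsink, sucker, ledjig from where it was at the start of the episode above 0.02 m).
It also fails if it takes over 72 s, if anything falls off the work surface, if the arm or the gripper's body presses on something with over 40 N, if the wrist force passes 120 N, or if a joint passes its speed limit or range.

## Working session

There is one attempt and no reset: what is moved stays moved. The work goes in short steps, Python scripts to look and compute and a tool call to move; the robot and the scene stay as the last step left them, time stands still between calls to the robot, and variables do not carry over. Pictures are saved under pics/ and viewed, about 8 in all and at most 12, crops included, and the job is handed in when it is done.

Besides the shell and the picture viewer there is one more tool, called as name([rows], argument=value, ...), one row to a line, values as JSON. arm_command: Moves the arm, as the interface text tells. Its arguments: {"type":"object","properties":{"increments":{"type":"array"},"force":{"type":"number"}},"required":["increments"]}

```bash
mkdir -p pics; cat > h.py <<'E'
import numpy as np, cv2
from workcell import *
def snap(n,f):
    im=camera(n); cv2.imwrite('pics/'+f,im[:,:,::-1]); return im
def cal(n):
    c=get_calibration(n); f=200/np.tan(np.radians(c['vertical_fov'])/2); return f,c['cx'],c['cy'],np.array(c['cam_to_world'])
def ray(n,u,v,z=0.):
    f,cx,cy,T=cal(n); d=T[:3,:3]@np.array([(u-cx)/f,(v-cy)/f,1]); o=T[:3,3]
    return o+d*(z-o[2])/d[2]
def proj(n,p):
    f,cx,cy,T=cal(n); q=T[:3,:3].T@(np.array(p)-T[:3,3]); return np.array([f*q[0]/q[2]+cx,f*q[1]/q[2]+cy])
E
python3 - <<'E'
from h import *
snap('scene','s0.png');snap('top','t0.png')
print(get_obs(),hold_point_z)
for n in('scene','top'):print(get_calibration(n))
E
```

```text
{'clock': 0.1, 'joint_pos': array([ 1.02791997e+00,  2.45742079e-01,  1.55890067e+00,  1.31458781e-05,
        1.33868789e+00, -1.74132589e-01]), 'qd': array([ 0.0001351 , -0.00128825, -0.00225114,  0.00150794, -0.00132762,
        0.00045799]), 'joint_efforts': array([ 3.41393634e-04, -4.30669069e+01, -3.27131045e+01, -1.02487143e-04,
        2.73804406e-03, -1.05201104e-05]), 'tcp_pos': array([0.23403725, 0.60586824, 0.23028729]), 'eef_rot': array([-3.13988316e+00, -3.13708173e-04,  2.77284559e+00]), 'force': array([ 0.56472206,  0.14656975, -0.59801396]), 'ft_torque': array([ 0.02360642,  0.00428761, -0.03664462]), 'opening': 0.999380093643591} 0.0187
{'vertical_fov': 43.136297041316695, 'cx': 318.6758272900372, 'cy': 191.1513588385933, 'cam_to_world': array([[ 0.49486399,  0.48663779, -0.71992589,  1.50924039],
       [ 0.86891355, -0.28659383,  0.40355076, -0.55466117],
       [-0.00994327, -0.8252561 , -0.56467114,  0.75860686],
       [ 0.        ,  0.        ,  0.        ,  1.        ]])}
{'vertical_fov': 56.03325439768989, 'cx': 319.53785188929163, 'cy': 197.04326936714594, 'cam_to_world': array([[-0.01458332, -0.99054788,  0.13638994,  0.4368084 ],
       [-0.99979752,  0.01633707,  0.01174782, -0.07092296],
       [-0.01386499, -0.136191  , -0.99058557,  1.0989689 ],
       [ 0.        ,  0.        ,  0.        ,  1.        ]])}
```

View pics/s0.png

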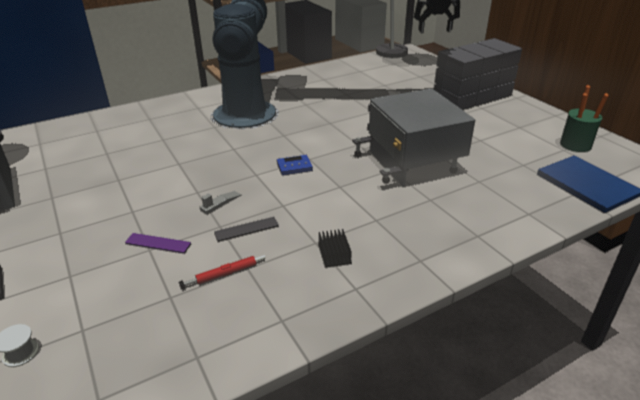

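View pics/t0.png

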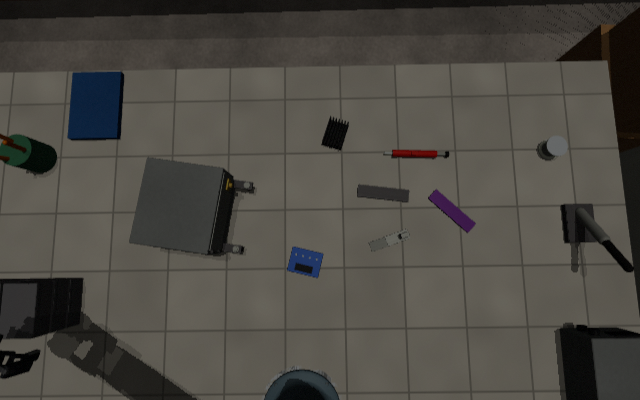

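The top view shows the cabinet with its latch at (228,184), and the short foot's arm ends near (250,187). There are two plate-shaped things: grey at (383,193) and purple at (452,211). The grey one is the steel plate. The wedge is at (388,240), its lug to the right at (403,236) and its thin end to the left. I'll confirm with an enlarged crop and measure contours.

```bash
python3 - <<'E'
from h import *
im=cv2.imread('pics/t0.png')
a=cv2.resize(im[165:265,340:480],None,fx=5.6,fy=5.6,interpolation=cv2.INTER_CUBIC)[:290*2]
b=cv2.resize(im[150:270,205:345],None,fx=4,fy=4,interpolation=cv2.INTER_CUBIC)
c=cv2.resize(im[172:257,350:420],None,fx=4,fy=4,interpolation=cv2.INTER_CUBIC)
o=np.zeros((480,560+240+0,3),np.uint8); o[:480,:560]=b; o[:340,560:800]=c[:,:240]
cv2.imwrite('pics/c0.png',o)
# plate mask
g=im.astype(int); br=g.max(2); sat=br-g.min(2)
m=((br<115)&(sat<25)).astype(np.uint8)
n,l,st,ce=cv2.connectedComponentsWithStats(m)
for i in range(1,n):
    if st[i,4]>60 and 340<ce[i][0]<420 and 170<ce[i][1]<260:
        pts=cv2.findContours((l==i).astype(np.uint8),0,1)[0][0]
        r=cv2.minAreaRect(pts); print(st[i],ce[i],r)
        P=np.array([ray('top',*p,.008)[:2] for p in cv2.boxPoints(r)]); print(P.round(4), np.linalg.norm(np.diff(P,axis=0),axis=1))
print(im[193,383],im[240,380],im[236,403],im[225,380])
E
```

```text
[42 44 45] [72 79 78] [87 94 93] [84 93 96]
```

View pics/c0.png

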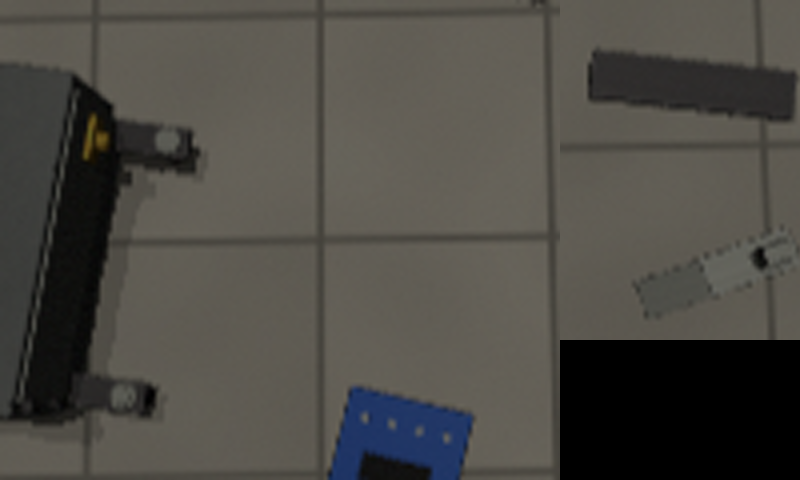

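The crop confirms the grey steel plate. Near-side end of the wedge with the lug is on the right. The screw tops of the two front feet are at about (247,184.8) and (236,249). I'll measure these.

```bash
python3 - <<'E'
from h import *
im=cv2.imread('pics/t0.png'); g=im.astype(int); br=g.max(2); sat=br-g.min(2)
def comp(m,x0,x1,y0,y1,z,amin=60):
    n,l,st,ce=cv2.connectedComponentsWithStats(m.astype(np.uint8))
    for i in range(1,n):
        if st[i,4]>amin and x0<ce[i][0]<x1 and y0<ce[i][1]<y1:
            pts=cv2.findContours((l==i).astype(np.uint8),0,1)[0][0]
            r=cv2.minAreaRect(pts); P=np.array([ray('top',*p,z)[:2] for p in cv2.boxPoints(r)])
            print(st[i],ray('top',*ce[i],z)[:2].round(4),'\n',P.round(4).tolist(),np.linalg.norm(np.diff(P,axis=0),axis=1).round(4),np.degrees(np.arctan2(*(P[1]-P[0])[::-1])),np.degrees(np.arctan2(*(P[2]-P[1])[::-1])))
print('plate');comp(br<65,350,420,175,210,.008)
print('cab');comp((br<80)&(br>45)&(sat<20),100,260,150,260,.17,1500)
# discs at candidate heights
for z in(.056,.06,.065,.07):
    a=ray('top',247,184.75,z);b=ray('top',236,249,z);print(z,a,b,np.linalg.norm(a-b))
w=g[225:256,362:414].max(2)
for r in w[::1]: print(' '.join('%3d'%x for x in r))
E
```

```text
plate
[357 184  52  18 642] [ 0.5964 -0.2428] 
 [[0.5862, -0.1651], [0.6244, -0.1699], [0.6065, -0.3203], [0.5686, -0.3148]] [0.0384 0.1515 0.0383] -7.237247329216898 -96.77937268133398
cab
0.056 [0.61879289 0.14558609 0.056     ] [0.43961852 0.17388294 0.056     ] 0.18139505626170316
0.06 [0.61809494 0.14475573 0.06      ] [0.43960774 0.17294406 0.06      ] 0.180699368952554
0.065 [0.6172225  0.14371779 0.065     ] [0.43959427 0.17177046 0.065     ] 0.17982975981611748
0.07 [0.61635007 0.14267984 0.07      ] [0.4395808  0.17059686 0.07      ] 0.17896015067968093
 96  97  96  97  97  97  97  96  96  97  96  97  97  96  97  97  97  96  96  96  96  95  96  95  96  95  95  95  94  95  95  95  95  95  94  95  95  94  88  71  79  92  94  93  94  94  92  92  94  93  92  92
 96  97  97  97  97  97  97  97  96  95  97  96  96  97  96  96  96  96  96  96  96  95  96  95  95  95  95  94  94  95  95  95  94  94  94  95  93  95  90  70  79  92  93  92  93  92  93  93  93  93  92  92
 96  96  96  97  97  97  97  97  96  96  98  97  96  96  96  96  96  96  96  95  95  95  95  95  95  96  95  94  9
[... 5217 characters left out ...]
  95  95  95  95  95  95  94  71  75  95  95  96  96  95  95  95  96  96  95
 92  91  92  92  92  91  91  91  91  91  91  91  91  91  92  92  92  93  91  91  92  92  93  93  92  94  92  94  95  95  95  94  94  94  94  96  95  95  96  95  71  75  95  95  96  95  96  95  95  96  95  96
 92  92  92  92  91  92  91  92  91  92  92  91  92  91  92  91  92  92  92  91  93  92  93  93  93  94  93  94  94  95  95  94  95  96  95  96  96  96  96  96  71  73  95  96  95  96  95  96  96  95  95  96
 93  91  92  92  91  92  92  92  92  91  91  91  91  91  92  92  92  92  92  92  93  92  93  93  94  93  93  94  95  94  96  95  95  96  95  96  96  95  97  95  72  73  94  96  96  96  96  97  96  96  95  96
```

```bash
cat >> h.py <<'E'
from scipy.spatial.transform import Rotation as R
def rel(p):
    o=get_obs(); M=R.from_euler('xyz',o['eef_rot']).as_matrix()
    d=M.T@(np.array(p)-o['tcp_pos']); print('tcp',o['tcp_pos'].round(4),'rot',np.degrees(o['eef_rot']).round(2),'F',o['force'].round(2),'open',round(float(o['opening']),3),'t',o['clock']); print('tool shift',d.round(4)); return d
E
python3 - <<'E'
from h import *
f=lambda u,v,z:ray('top',u,v,z)[:2]
tip=f(369.9,246.7,.002);knee=f(387,240.7,.014);d=knee-tip
print('tip',tip,'knee',knee,np.linalg.norm(d)); d/=np.linalg.norm(d); print('lug',tip+.098*d,'head',np.degrees(np.arctan2(-d[1],-d[0])))
print('tail',f(409.5,233.5,.014)-tip)
C=[f(223,169,.17),f(209,253.5,.17),f(130.5,243,.17),f(149.5,158,.17)]
for a,b in zip(C,C[1:]+C[:1]):
    e=b-a; print(a.round(4),np.linalg.norm(e).round(4),np.degrees(np.arctan2(e[1],e[0])).round(1))
fm=(C[0]+C[1])/2; x=np.array([np.cos(np.radians(81)),np.sin(np.radians(81))]);y=np.array([-x[1],x[0]])
o=sum(C)/4-.02*x; F=o-.12*x-.09*y; print('origin',o,'foot',F,'plinth',F+.045*x)
# scene crop with predicted projections
im=cv2.imread('pics/s0.png'); c=cv2.resize(im[110:220,335:485],None,fx=5,fy=5,interpolation=cv2.INTER_CUBIC)
for p,col in(((.6177,.1443,.062),(0,0,255)),((.4396,.1724,.062),(0,0,255)),((*F,.0),(0,255,0)),((*(o-.135*x-.09*y),.056),(255,0,255)),((*(o-.135*x-.101*y),.056),(255,0,255)),((*(o-.135*x-.079*y),.056),(255,0,255)),((*C[0],.17),(255,255,0)),((*C[1],.17),(255,255,0))):
    q=(proj('scene',p)-[335,110])*5+2; cv2.circle(c,tuple(int(v) for v in q),4,col,1)
cv2.imwrite('pics/c1.png',c)
E
```

```text
tip [ 0.44069228 -0.20125483] knee [ 0.45694607 -0.24922026] 0.05064453292486358
lug [ 0.47214428 -0.29407063] head 108.7197037941083
tail [ 0.03578961 -0.11309108]
[0.6404 0.1833] 0.2132 171.9
[0.4293 0.2134] 0.1975 81.7
[0.4578 0.4088] 0.2176 -9.8
[0.6722 0.3718] 0.1912 -99.6
origin [0.54680708 0.27456962] foot [0.6169269  0.14196791] plinth [0.62396645 0.18641389]
```

View pics/c1.png

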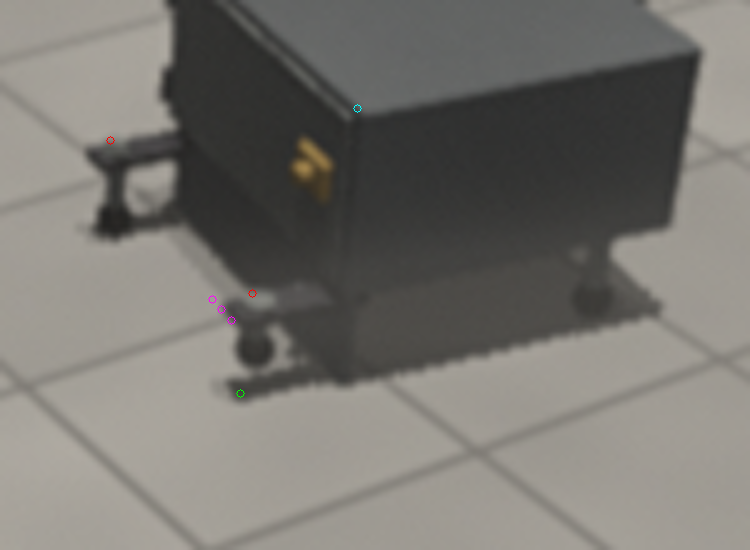

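arm_command([
  [[0,0,0,0,0,1,1],[0,0,0,0,0,1,1],[0,0,0,0,0,1,1],[0,0,0,0,0,1,1],[0,0,0,0,0,1,1],[0,0,0,0,0,1,1],[0,0,0,0,0,1,1],[0,0,0,0,0,1,1],[0,0,0,0,0,1,1],[0,0,0,0,0,1,1],[0,0,0,0,0,1,1],[0,0,0,0,0,1,1]],
])

```text
clock: 1.1
tcp_pos: [0.2317, 0.6021, 0.2218]
eef_rot: [-3.132, 0.013, 1.675]
force: [0.6, -0.1, 1.0]
opening: 0.999
```

Both views agree: the foot is near (0.618, 0.1445), cabinet heading 81°, plinth near (0.625, 0.189). The plate is at (0.596, -0.243), heading 83°. The wedge lug is near (0.472, -0.294), heading 108°. In the scene crop the screw disc at (258,297) lies within about 3 mm of the prediction. Next I move above the rear of the plate.

arm_command([
  [[0,0,-0.02,0,0,1,1],[0,0,-0.01,0,0,1,1],[0,0,0,0,0,0.5,1],[-0.035,0.0195,-0.001,0,0,0,1],[-0.035,0.0195,-0.001,0,0,0,1],[-0.035,0.0195,-0.001,0,0,0,1],[-0.035,0.0195,-0.001,0,0,0,1],[-0.035,0.0195,-0.001,0,0,0,1],[-0.035,0.0195,-0.001,0,0,0,1],[-0.035,0.0195,-0.001,0,0,0,1],[-0.035,0.0195,-0.001,0,0,0,1],[-0.035,0.0195,-0.001,0,0,0,1]],
])

```text
clock: 2.1
tcp_pos: [0.3649, 0.2578, 0.2582]
eef_rot: [-3.127, 0.026, 1.456]
force: [1.0, -0.2, 0.1]
opening: 0.996
```

arm_command([
  [[-0.035,0.0195,-0.001,0,0,0,1],[-0.035,0.0195,-0.001,0,0,0,1],[-0.035,0.0195,-0.001,0,0,0,1],[-0.035,0.0195,-0.001,0,0,0,1],[-0.035,0.0195,-0.001,0,0,0,1],[-0.035,0.0195,-0.001,0,0,0,1],[-0.035,0.0195,-0.001,0,0,0,1],[-0.035,0.0195,-0.001,0,0,0,1],[-0.035,0.0195,-0.001,0,0,0,1],[-0.035,0.0195,-0.001,0,0,0,1],[-0.035,0.0195,-0.001,0,0,0,1],[0,0,0,0,0,0,1]],
])

```text
clock: 3.1
tcp_pos: [0.5345, -0.1741, 0.2729]
eef_rot: [-3.126, 0.026, 1.449]
force: [-0.9, 0.5, 0.4]
opening: 0.997
```

```bash
python3 -c "
from h import *
rel((.591,-.291,.10))"
```

```text
tcp [ 0.5345 -0.1741  0.2729] rot [-179.12    1.47   83.  ] F [-0.85  0.52  0.36] open 0.997 t 3.1
tool shift [-0.1047  0.073   0.1745]
```

arm_command([
  [[-0.014,0.009,0.02,-0.18,0.29,0,1],[-0.014,0.009,0.02,0,0,0,1],[-0.014,0.009,0.02,0,0,0,1],[-0.014,0.009,0.02,0,0,0,1],[-0.014,0.009,0.02,0,0,0,1],[-0.014,0.009,0.02,0,0,0,1],[-0.014,0.009,0.02,0,0,0,1],[-0.014,0.009,0.02,0,0,0,1],[0,0,0,0,0,0,1]],
])

```text
clock: 3.85
tcp_pos: [0.5933, -0.3008, 0.1039]
eef_rot: [-3.141, -0.004, 1.445]
force: [-0.6, -0.0, -0.3]
opening: 1.002
```

```bash
python3 -c "
from h import *
rel((.591,-.291,.004))"
```

```text
tcp [ 0.5933 -0.3008  0.1039] rot [-179.95   -0.22   82.78] F [-0.61 -0.02 -0.31] open 1.002 t 3.85
tool shift [ 0.009  -0.0035  0.0999]
```

arm_command([
  [[0.003,-0.001,0.021,0,0,0,0.3],[0.003,-0.001,0.021,0,0,0,0.3],[0.003,-0.0015,0.021,0,0,0,0.3],[0,0,0.021,0,0,0,0.3],[0,0,0.008,0,0,0,0.3],[0,0,0,0,0,0,0.3]],
])

```text
clock: 4.35
tcp_pos: [0.5909, -0.2882, 0.0107]
eef_rot: [-3.14, -0.005, 1.445]
force: [-0.3, 0.0, -0.3]
opening: 0.649
```

```bash
python3 - <<'E'
from h import *
rel((.591,-.291,.004))
a=snap('top','t1.png');b=snap('scene','s1.png')
p=proj('scene',(.591,-.291,.02)).astype(int);q=proj('top',(.591,-.291,.02)).astype(int);print(p,q)
A=cv2.resize(a[q[1]-45:q[1]+45,q[0]-40:q[0]+40],None,fx=5,fy=5);B=cv2.resize(b[p[1]-45:p[1]+45,p[0]-40:p[0]+40],None,fx=5,fy=5)
cv2.imwrite('pics/c2.png',np.clip(np.hstack([A,B])[:,:,::-1]*1.5,0,255))
E
```

```text
tcp [ 0.5909 -0.2882  0.0107] rot [-179.93   -0.29   82.79] F [-0.28  0.   -0.32] open 0.649 t 4.35
tool shift [-0.0028  0.0004  0.0067]
[225 228] [400 193][ WARN:0@1.905] global loadsave.cpp:1063 imwrite_ Unsupported depth image for selected encoder is fallbacked to CV_8U.
```

View pics/c2.png

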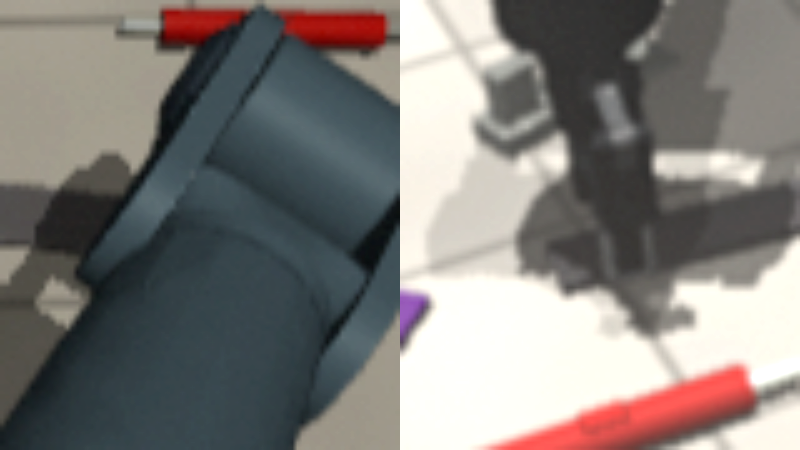

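The scene crop (right half) shows the gripper at about (620,240) over the plate's rear, the near finger outside its +x edge. I lower gently onto the bench.

arm_command([
  [[0,0,0.005,0,0,0,0.2],[0,0,0.004,0,0,0,0.2],[0,0,0,0,0,0,0.2],[0,0,0,0,0,0,0.2]],
])

```text
clock: 4.78
tcp_pos: [0.5953, -0.2911, 0.0089]
eef_rot: [3.132, 0.001, 1.445]
force: [-0.2, 0.9, 0.8]
opening: 0.599
```

```bash
python3 - <<'E'
from h import *
o=get_obs();print(o['tcp_pos'],o['force'],o['ft_torque'],o['eef_rot'],o['opening'])
for z in(0,.008,.015):print(z,ray('scene',231.4,236,z),ray('scene',224.5,236,z), ray('scene',237,236,z))
b=snap('scene','s2.png')
c=cv2.resize(b[195:260,180:300],None,fx=6,fy=6,interpolation=cv2.INTER_CUBIC)
t=np.radians(83.2);ax=np.array([np.cos(t),np.sin(t)]);ay=np.array([-ax[1],ax[0]])
c=np.clip(c.astype(float)*1.8,0,255).astype(np.uint8)[:,:,::-1].copy()
for sx in(-1,1):
  for sy in(-1,1):
    p=np.array([.5964,-.2428])+sx*.075*ax+sy*.018*ay
    q=(proj('scene',(*p,.008))-[180,195])*6+3; cv2.circle(c,tuple(int(v) for v in q),4,(0,0,255),1)
cv2.imwrite('pics/c3.png',c)
E
```

```text
[ 0.59534143 -0.29112668  0.00887781] [-0.18074264  0.88586488  0.77015583] [ 0.06467849 -0.00674838  0.03626234] [3.13183747e+00 9.53545339e-04 1.44510789e+00] 0.5988220149280868
0 [ 0.60031527 -0.28243787  0.        ] [ 0.59207149 -0.29651449  0.        ] [ 0.60700329 -0.27101778  0.        ]
0.008 [ 0.60990048 -0.28530864  0.008     ] [ 0.60174363 -0.29923682  0.008     ] [ 0.61651796 -0.27400898  0.008     ]
0.015 [ 0.61828753 -0.28782057  0.015     ] [ 0.61020676 -0.30161885  0.015     ] [ 0.6248433  -0.27662628  0.015     ]
```

View pics/c3.png

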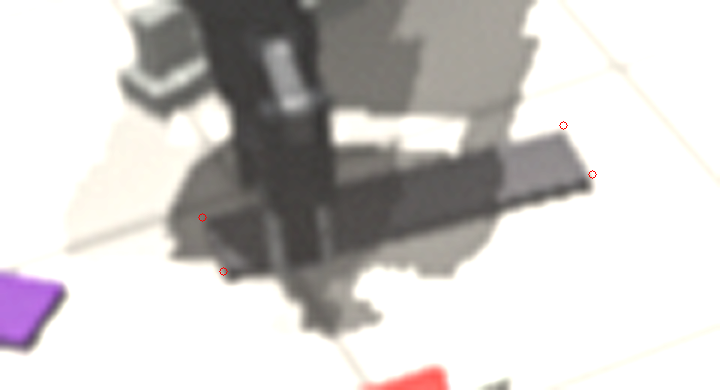

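arm_command([
  [[0,0,-0.004,0,0,0,0.2]],
])

```text
clock: 4.92
tcp_pos: [0.595, -0.291, 0.0126]
eef_rot: [3.133, 0.001, 1.445]
force: [-0.3, 0.1, -0.7]
opening: 0.597
```

arm_command([
  [[0,-0.004,0,0.1,0.0,0,0.2]],
])

```text
clock: 5.0
tcp_pos: [0.5919, -0.2911, 0.0141]
eef_rot: [3.139, 0.002, 1.445]
force: [-0.3, 0.1, 0.6]
opening: 0.605
```

arm_command([
  [[0,0,0.004,0,0,0,0.2]],
])

```text
clock: 5.08
tcp_pos: [0.5921, -0.2915, 0.0111]
eef_rot: [3.139, 0.003, 1.445]
force: [-0.2, -0.8, -0.2]
opening: 0.603
```

arm_command([
  [[0,0,0.004,0,0,0,0.2]],
])

```text
clock: 5.17
tcp_pos: [0.5923, -0.2918, 0.0073]
eef_rot: [3.138, 0.003, 1.445]
force: [-0.2, -0.1, -0.6]
opening: 0.598
```

arm_command([
  [[0,0,0.003,0,0,0,0.2]],
])

```text
clock: 5.25
tcp_pos: [0.5922, -0.2918, 0.0039]
eef_rot: [3.138, 0.003, 1.445]
force: [0.0, 0.4, 0.0]
opening: 0.6
```

arm_command([
  [[0,0,0.003,0,0,0,0.2]],
])

```text
clock: 5.33
tcp_pos: [0.5921, -0.2917, 0.0004]
eef_rot: [3.138, 0.003, 1.445]
force: [-0.3, -0.1, 1.0]
opening: 0.597
```

arm_command([
  [[0,0,0.002,0,0,0,0.2]],
])

```text
clock: 5.42
tcp_pos: [0.5918, -0.2915, -0.0025]
eef_rot: [3.139, 0.002, 1.445]
force: [0.4, 0.2, -0.2]
opening: 0.602
```

arm_command([
  [[0,0,0,0,0,0,0],[0,0,0,0,0,0,-0.3],[0,0,0,0,0,0,-1],[0,0,0,0,0,0,-1],[0,0,0,0,0,0,-1]],
], force=30)

```text
clock: 5.83
tcp_pos: [0.592, -0.2922, -0.0008]
eef_rot: [3.141, 0.003, 1.445]
force: [-1.2, -0.2, 2.5]
opening: 0.413
```

arm_command([
  [[0,0,-0.001,0,0,0.36,-1],[0.015,-0.003,-0.0003,0,0,0,-1],[0.0245,-0.003,-0.0003,0,0,0,-1],[0.0245,-0.003,-0.0003,0,0,0,-1],[0.0245,-0.003,-0.0003,0,0,0,-1],[0.0245,-0.003,-0.0003,0,0,0,-1],[0.0245,-0.003,-0.0003,0,0,0,-1],[0.0245,-0.003,-0.0003,0,0,0,-1],[0.0245,-0.003,-0.0003,0,0,0,-1],[0.0245,-0.003,-0.0003,0,0,0,-1],[0.01,-0.003,-0.0003,0,0,0,-1],[0,0,0,0,0,0,-1]],
])

```text
clock: 6.83
tcp_pos: [0.5944, -0.0585, -0.0007]
eef_rot: [3.14, 0.008, 1.415]
force: [0.0, -2.1, 0.6]
opening: 0.411
```

```bash
python3 - <<'E'
from h import *
rel((.6055,.066,-.001))
a=snap('top','t2.png');b=snap('scene','s3.png')
B=cv2.resize(b[110:230,265:465],None,fx=4,fy=4,interpolation=cv2.INTER_CUBIC)
cv2.imwrite('pics/c4.png',np.clip(B[:,:,::-1]*1.6,0,255).astype(np.uint8))
g=cv2.imread('pics/t2.png').astype(int)
print('t2 dark plate rows near expected tip')
t=get_obs()['tcp_pos']; y=get_obs()['eef_rot'][2]; tip=t[:2]+.1246*np.array([np.cos(y),np.sin(y)]); q=proj('top',(*tip,.009)); print(tip,q)
q=q.astype(int); print(g[q[1]-10:q[1]+11:2,q[0]-14:q[0]+15].max(2))
E
```

```text
tcp [ 0.5944 -0.0585 -0.0007] rot [179.91   0.44  81.1 ] F [ 0.01 -2.13  0.62] open 0.411 t 6.8333
tool shift [ 0.1247 -0.0083 -0.0007]
t2 dark plate rows near expected tip
[0.61403933 0.06342439] [278.1255517  188.57092213]
[[106 107 107 107 107 107 108 108 107 107 108 108 108 108 108 108 108 108
  107 107  85  78 106 101  59  53  53  54  54]
 [107 107 108 108 109 108 107 108 107 107 108 108 107 108 108 108 108 108
  108 108  85  78  98  60  53  55  54  52  53]
 [109 107 107 108 108 108 109 108 109 109 108 109 108 108 108 108 107 107
  109 109  86  70  59  54  52  53  54  53  54]
 [108 108 109 109 109 109 108 109 107 109 109 109 109 108 109  69  59  57
   54  65  61  51  54  53  54  54  54  53  55]
 [109 109 109 108 108 109 108 108 108 108 109 108 108 109  82  55  49  49
   48  49  47  54  53  53  54  52  54  55  27]
 [108 109 108 108 108 109 109 108 109 109 109 109 109 109  78  50  49  49
   50  44  54  54  55  54  54  53  55  35  33]
 [109 109 108 109 109 109 108 109 109 109 108 109 109 109  49  49  49  49
   41  58  58  55  56  55  55  54  47  44  55]
 [109 108 109 109 109 109 108 109 109 109 109 109 108  98  58  50  49  45
   56  58  59  59  59  58  58  61  24  53  54]
 [109 109 109 109 108 109 109 108 109 109 108 108 108  78  53  53  52  47
   65  62  63  62  62  61  63  23  43  50  52]
 [108 108 109 108 108 108 108 107 107 108 107 108 107 108  79  77  63  69
   66  66  65  66  65  66  39  24  45  49  51]
 [107 108 108 107 108 108 108 108 108 108 108 108 108 109 107 108  69  70
   70  70  72  70  69  68  16  38  43  41  41]]
```

View pics/c4.png

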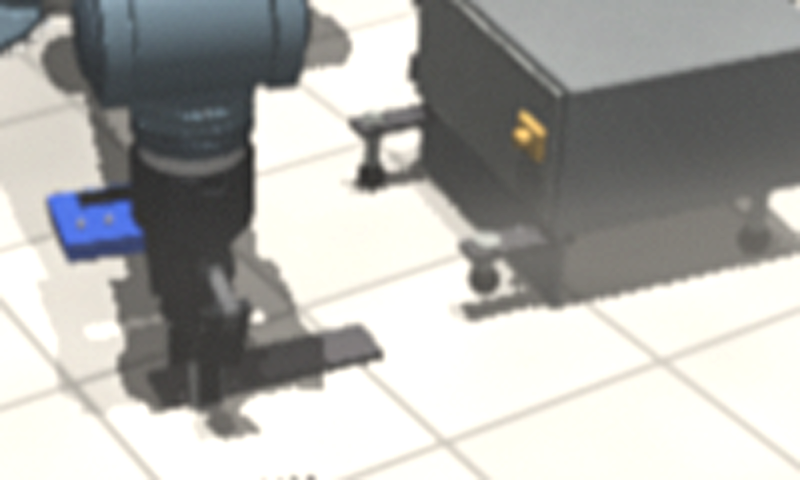

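The scene crop shows the plate held straight with its tip at about (365,340). In the top view the tip is at the predicted pixel (278,188.6). The foot at (485,275) lies straight ahead, so I continue.

arm_command([
  [[0.015,-0.0012,-0.0003,0,0,0,-1],[0.016,-0.0012,-0.0003,0,0,0,-1],[0.016,-0.0012,-0.0003,0,0,0,-1],[0.016,-0.0012,-0.0003,0,0,0,-1],[0.016,-0.0012,-0.0003,0,0,0,-1],[0.016,-0.0012,-0.0003,0,0,0,-1],[0.008,-0.0012,0,0,0,0,-1],[0,0,0,0,0,0,-1]],
])

```text
clock: 7.6
tcp_pos: [0.6037, 0.0339, -0.0008]
eef_rot: [3.141, 0.011, 1.399]
force: [-0.4, 2.9, 1.7]
opening: 0.411
```

arm_command([
  [[0.004,0,0,0,0,0,-1]],
])

```text
clock: 7.68
tcp_pos: [0.6044, 0.0365, -0.0007]
eef_rot: [3.141, 0.012, 1.399]
force: [-1.2, -3.2, 1.0]
opening: 0.407
```

arm_command([
  [[0.003,0,0,0,0,0,-1]],
])

```text
clock: 7.77
tcp_pos: [0.605, 0.0383, -0.0007]
eef_rot: [3.141, 0.012, 1.398]
force: [-1.1, -4.4, 1.6]
opening: 0.41
```

arm_command([
  [[0.006,0,0,0,0,-0.1,-1],[0.006,-0.0005,0,0,0,0,-1],[0.005,-0.0005,0,0,0,0,-1],[0.004,0,0,0,0,0,-1]],
])

```text
clock: 8.1
tcp_pos: [0.6084, 0.0574, -0.0007]
eef_rot: [3.141, 0.014, 1.404]
force: [-1.8, -3.1, 2.2]
opening: 0.408
```

arm_command([
  [[0.003,0,0,0,0,0,-1]],
])

```text
clock: 8.18
tcp_pos: [0.609, 0.0608, -0.0007]
eef_rot: [3.14, 0.014, 1.404]
force: [-0.9, -3.3, 1.5]
opening: 0.41
```

arm_command([
  [[0.003,0,0,0,0,0,-1]],
])

```text
clock: 8.27
tcp_pos: [0.6096, 0.0641, -0.0007]
eef_rot: [3.14, 0.015, 1.405]
force: [-0.2, -1.7, 2.1]
opening: 0.409
```

arm_command([
  [[0.003,0,0,0,0,0,-1]],
])

```text
clock: 8.35
tcp_pos: [0.6102, 0.0673, -0.0007]
eef_rot: [3.14, 0.015, 1.405]
force: [-0.1, -3.3, 1.9]
opening: 0.41
```

arm_command([
  [[0.0015,0,0,0,0,0,-1]],
])

```text
clock: 8.43
tcp_pos: [0.6104, 0.0683, -0.0007]
eef_rot: [3.14, 0.017, 1.406]
force: [-2.2, -11.8, 2.6]
opening: 0.412
```

arm_command([
  [[0.0015,0,0,0,0,0,-1]],
])

```text
clock: 8.52
tcp_pos: [0.6104, 0.0683, -0.0007]
eef_rot: [3.141, 0.021, 1.407]
force: [-3.1, -13.8, 3.8]
opening: 0.41
```

arm_command([
  [[0.0015,0,0,0,0,0,-1]],
])

```text
clock: 8.6
tcp_pos: [0.6104, 0.0683, -0.0006]
eef_rot: [-3.141, 0.024, 1.408]
force: [-2.7, -10.1, 3.3]
opening: 0.409
```

The plate has butted: motion stopped at y=0.0683 with the force up by about 10 N. I release and lift.

arm_command([
  [[0,0,0,0,0,0,-1],[0,0,0,0,0,0,0.2],[0,0,0,0,0,0,0.4],[0,0,0,0,0,0,0.4],[0,0,-0.02,0,0,0,0.4],[0,0,-0.03,0,0,0,0.4],[0,0,-0.04,0,0,0,0.5],[0,0,-0.04,0,0,0,0.5],[0,0,0,0,0,0,0.5]],
])

```text
clock: 9.35
tcp_pos: [0.607, 0.0755, 0.1285]
eef_rot: [-3.129, 0.02, 1.408]
force: [1.2, -0.3, 0.8]
opening: 0.754
```

```bash
python3 -c "
from h import *
rel((.472,-.294,.12))
o=get_obs()
D=R.from_euler('xyz',[np.pi,0,np.radians(108)])
print((R.from_euler('xyz',o['eef_rot']).inv()*D).as_rotvec(degrees=True)/5)"
```

```text
tcp [0.607  0.0755 0.1285] rot [-179.27    1.13   80.67] F [ 1.18 -0.25  0.79] open 0.754 t 9.35
tool shift [-0.3862 -0.0731  0.017 ]
[-0.19739328  0.18589691 -5.46623895]
```

arm_command([
  [[0,0,0,-0.2,0.19,0,0.5],[-0.0385,-0.0073,0,0,0,0,0.5],[-0.0385,-0.0073,0,0,0,0,0.5],[-0.0385,-0.0073,0,0,0,0,0.5],[-0.0385,-0.0073,0,0,0,0,0.5],[-0.0385,-0.0073,0,0,0,0,0.5],[-0.0385,-0.0073,0,0,0,0,0.5],[-0.0385,-0.0073,0,0,0,0,0.5],[-0.0385,-0.0073,0,0,0,0,0.5],[-0.0385,-0.0073,0,0,0,0,0.5]],
])

```text
clock: 10.18
tcp_pos: [0.4827, -0.2569, 0.12]
eef_rot: [3.129, -0.011, 1.425]
force: [1.8, 0.2, 0.6]
opening: 0.745
```

arm_command([
  [[0,0,0,0,0,-1,0.5],[0,0,0,0,0,-1,0.5],[0,0,0,0,0,-1,0.5],[0,0,0,0,0,-1,0.5],[0,0,0,0,0,-1,0.5],[0,0,0,0,0,-0.4,0.5],[0,0,0,0,0,0,0.5]],
])

```text
clock: 10.77
tcp_pos: [0.4751, -0.2618, 0.1103]
eef_rot: [3.124, -0.013, 1.905]
force: [-0.8, 0.4, -0.1]
opening: 0.749
```

```bash
python3 - <<'E'
from h import *
rel((.472,-.294,.08))
b=snap('top','t3.png')
B=cv2.resize(b[160:280,220:420],None,fx=4,fy=4,interpolation=cv2.INTER_CUBIC)
cv2.imwrite('pics/c5.png',np.clip(B[:,:,::-1]*1.6,0,255).astype(np.uint8))
E
```

```text
tcp [ 0.4751 -0.2618  0.1103] rot [179.    -0.73 109.13] F [-0.81  0.43 -0.14] open 0.749 t 10.7667
tool shift [-0.0298 -0.0139  0.0297]
```

View pics/c5.png

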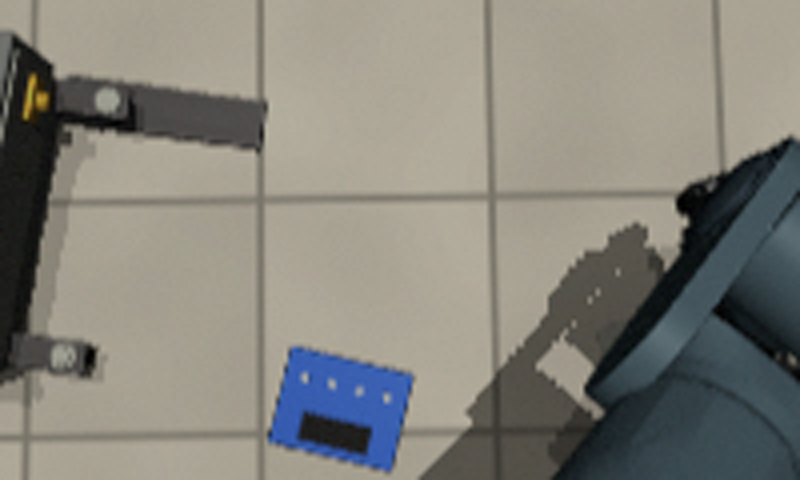

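The top crop shows the plate under the short foot's arm with its rear end at about (262,126) in the crop, all square. Next I grip the wedge lug.

arm_command([
  [[-0.015,-0.007,0.005,0.2,-0.15,0.2,0.5],[-0.015,-0.007,0.02,0,0,0,0.5],[0,0,0.02,0,0,0,0.5],[0,0,0,0,0,0,0.5]],
])

```text
clock: 11.15
tcp_pos: [0.4711, -0.2974, 0.0621]
eef_rot: [-3.14, 0.004, 1.881]
force: [-0.6, 0.2, 0.3]
opening: 0.751
```

```bash
python3 - <<'E'
from h import *
rel((.472,-.294,.02))
b=snap('scene','s4.png')
c=np.clip(cv2.resize(b[160:235,170:270],None,fx=7,fy=7,interpolation=cv2.INTER_CUBIC)[:,:,::-1]*1.6,0,255).astype(np.uint8).copy()
for x in(-.012,.012):
  for y in(-.007,.007):
    t=np.radians(108.2); p=np.array([.472,-.294])+x*np.array([np.cos(t),np.sin(t)])+y*np.array([-np.sin(t),np.cos(t)])
    q=(proj('scene',(*p,.044))-[170,160])*7+3; cv2.circle(c,tuple(int(v) for v in q),4,(0,0,255),1)
cv2.imwrite('pics/c6.png',c)
E
```

```text
tcp [ 0.4711 -0.2974  0.0621] rot [-179.93    0.23  107.75] F [-0.62  0.16  0.31] open 0.751 t 11.15
tool shift [0.0031 0.0019 0.0421]
```

View pics/c6.png

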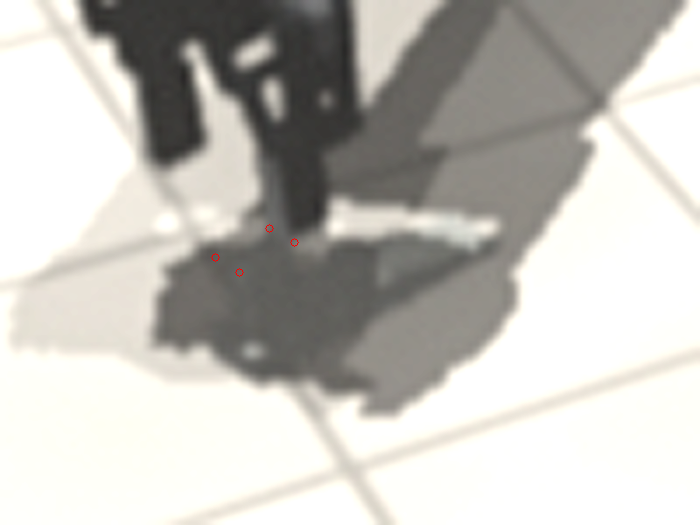

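The shadow hides the lug here, but the predicted spot matches the earlier crop within about 3 mm, the same bias as at the plate. I go down slowly, watching the force.

arm_command([
  [[0.001,0.001,0.015,0,0,0,0.5],[0.001,0,0.015,0,0,0,0.5],[0,0,0.01,0,0,0,0.3]],
])

```text
clock: 11.45
tcp_pos: [0.4753, -0.2997, 0.0271]
eef_rot: [3.138, 0.015, 1.878]
force: [-0.3, 0.5, -0.0]
opening: 0.655
```

arm_command([
  [[0,0,0,0,0,0,-0.2],[0,0,0,0,0,0,-1],[0,0,0,0,0,0,-1],[0,0,0,0,0,0,-1],[0,0,0,0,0,0,-1]],
], force=40)

```text
clock: 11.87
tcp_pos: [0.4759, -0.3002, 0.0284]
eef_rot: [3.138, 0.016, 1.878]
force: [-0.1, -0.3, -1.0]
opening: 0.155
```

arm_command([
  [[0,0,-0.01,0,0,0,-1],[0,0,-0.02,0,0,0,-1],[0,0,-0.02,0,0,0,-1],[0,0,-0.02,0,0,1,-1],[0,0,-0.01,0,0,1,-1],[0,0,0,0,0,1,-1],[0,0,0,0,0,1,-1],[0,0,0,0,0,1,-1],[0,0,0,0,0,0.4,-1],[0,0,0,0,0,0,-1]],
], force=60)

```text
clock: 12.7
tcp_pos: [0.4767, -0.3, 0.123]
eef_rot: [3.123, 0.018, 1.384]
force: [0.1, -0.6, -1.5]
opening: 0.151
```

```bash
python3 - <<'E'
from h import *
rel((.6005,.0215,.10))
o=get_obs()
D=R.from_euler('xyz',[np.pi,0,np.radians(80.7)])
print((R.from_euler('xyz',o['eef_rot']).inv()*D).as_rotvec(degrees=True)/5)
E
```

```text
tcp [ 0.4767 -0.3     0.123 ] rot [178.92   1.02  79.27] F [ 0.08 -0.56 -1.49] open 0.151 t 12.7
tool shift [0.3393 0.0614 0.0181]
[ 0.2124855   0.20706413 -0.2840135 ]
```

The force reads -1.5 N in z, so the wedge is held. I carry it toward the plate.

arm_command([
  [[0,0,0,0.21,0.21,-0.28,-1],[0.036,0.006,0,0,0,0,-1],[0.036,0.006,0,0,0,0,-1],[0.036,0.006,0,0,0,0,-1],[0.036,0.006,0,0,0,0,-1],[0.036,0.006,0,0,0,0,-1],[0.036,0.006,0,0,0,0,-1],[0.036,0.006,0,0,0,0,-1],[0,0,0,0,0,0,-1]],
])

```text
clock: 13.45
tcp_pos: [0.5625, -0.0512, 0.1307]
eef_rot: [3.133, 0.003, 1.412]
force: [0.1, -1.0, -0.9]
opening: 0.147
```

```bash
python3 - <<'E'
from h import *
rel((.6005,.0215,.05))
a=snap('top','t5.png');b=snap('scene','s5.png')
A=cv2.resize(a[140:240,225:365],None,fx=4,fy=4,interpolation=cv2.INTER_CUBIC);B=cv2.resize(b[90:240,290:430],None,fx=4,fy=4,interpolation=cv2.INTER_CUBIC)
o=np.zeros((600,800,3),np.uint8);o[:400,:560]=A;
o=cv2.hconcat([cv2.copyMakeBorder(A[:,:400],0,200,0,0,0),B[:600,:400]])
cv2.imwrite('pics/c7.png',np.clip(o[:,:,::-1]*1.6,0,255).astype(np.uint8))
E
```

```text
tcp [ 0.5625 -0.0512  0.1307] rot [179.48   0.18  80.9 ] F [ 0.1  -0.97 -0.88] open 0.147 t 13.45
tool shift [0.0781 0.0253 0.0807]
```

View pics/c7.png

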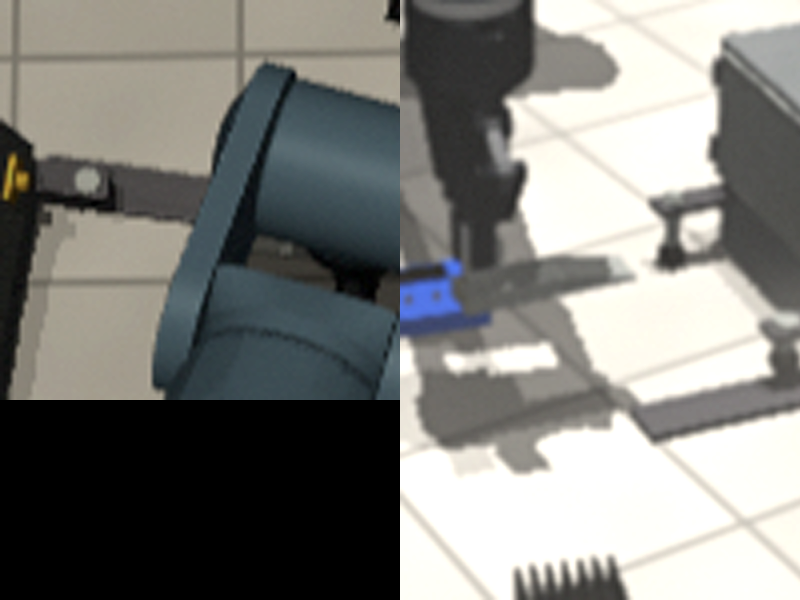

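The scene crop shows the wedge held level with its thin end at about (632,273) in the crop, pointing at the foot at (782,350). The plate's rear corners are at (630,405) and (655,432).

```bash
python3 - <<'E'
from h import *
o=get_obs();t=o['tcp_pos'];y=o['eef_rot'][2];x=np.array([np.cos(y),np.sin(y)]);Y=np.array([-x[1],x[0]])
for p in((348,158.2),(344,152.5),(346,161)):
    q=ray('scene',*p,.103)[:2]-t[:2]; print('tip in tool',q@x,q@Y)
for p in((353.75,198),(347.5,191.3)): print('plate rear',ray('scene',*p,.008))
E
```

```text
tip in tool 0.1081413637268088 -0.0034873947436627616
tip in tool 0.10985555994549506 0.02674983494756798
tip in tool 0.09805896184196289 -0.014316801834351222
plate rear [0.62518084 0.04410718 0.008     ]
plate rear [0.59123622 0.04659887 0.008     ]
```

arm_command([
  [[0.019,0.006,0.01,0.1,0,0,-1],[0.019,0.006,0.02,0,0,0,-1],[0.019,0.006,0.02,0,0,0,-1],[0.015,0.006,0.015,0,0,0,-1],[0,0,0,0,0,0,-1]],
])

```text
clock: 13.97
tcp_pos: [0.5999, 0.0067, 0.0668]
eef_rot: [3.135, 0.008, 1.404]
force: [-1.4, 0.8, -1.9]
opening: 0.143
```

```bash
python3 - <<'E'
from h import *
rel((.6005,.0207,.040))
o=get_obs()
D=R.from_euler('xyz',[np.pi,0,np.radians(80.7)])
print((R.from_euler('xyz',o['eef_rot']).inv()*D).as_rotvec(degrees=True)/5)
E
```

```text
tcp [0.5999 0.0067 0.0668] rot [179.64   0.48  80.43] F [-1.35  0.8  -1.89] open 0.143 t 13.9667
tool shift [ 0.0141 -0.0019  0.0267]
[ 0.07207238  0.09699211 -0.05316383]
```

arm_command([
  [[0.005,-0.001,0.01,0.07,0.1,-0.05,-1],[0.005,-0.001,0.01,0,0,0,-1],[0,0,0.004,0,0,0,-1],[0,0,0,0,0,0,-1]],
])

```text
clock: 14.3
tcp_pos: [0.5994, 0.0132, 0.042]
eef_rot: [3.142, 0.0, 1.405]
force: [0.2, 0.6, -1.4]
opening: 0.145
```

arm_command([
  [[0,0,0.002,0,0,0,-1]],
])

```text
clock: 14.38
tcp_pos: [0.5996, 0.0125, 0.0404]
eef_rot: [3.141, 0.0, 1.405]
force: [0.6, 0.6, -1.3]
opening: 0.143
```

arm_command([
  [[0,0,0.002,0,0,0,-1]],
])

```text
clock: 14.47
tcp_pos: [0.5996, 0.0119, 0.0386]
eef_rot: [3.14, 0.0, 1.404]
force: [-0.3, -0.0, -2.1]
opening: 0.144
```

arm_command([
  [[0,0,0.002,0,0,0,-1]],
])

```text
clock: 14.55
tcp_pos: [0.5999, 0.0114, 0.037]
eef_rot: [3.139, 0.0, 1.404]
force: [-0.1, -0.3, -0.9]
opening: 0.148
```

arm_command([
  [[0,0,0.0015,0,0,0,-1]],
])

```text
clock: 14.63
tcp_pos: [0.6001, 0.0111, 0.0357]
eef_rot: [3.139, 0.0, 1.403]
force: [-0.4, 0.8, -1.2]
opening: 0.142
```

arm_command([
  [[0.004,0,0,0,0,0,-1]],
])

```text
clock: 14.72
tcp_pos: [0.6008, 0.0146, 0.0357]
eef_rot: [3.139, 0.001, 1.402]
force: [-0.3, 0.3, -1.8]
opening: 0.14
```

arm_command([
  [[0,0,0.0015,0,0,0,-1]],
])

```text
clock: 14.8
tcp_pos: [0.6012, 0.015, 0.0346]
eef_rot: [3.138, 0.0, 1.403]
force: [-0.6, -0.9, 3.4]
opening: 0.144
```

arm_command([
  [[0,0,0.0015,0,0,0,-1]],
])

```text
clock: 14.88
tcp_pos: [0.6015, 0.0147, 0.0343]
eef_rot: [3.138, 0.002, 1.404]
force: [-6.6, -4.2, 12.3]
opening: 0.148
```

arm_command([
  [[0,0,0.001,0,0,0,-1]],
])

```text
clock: 14.97
tcp_pos: [0.6016, 0.0147, 0.0345]
eef_rot: [3.139, 0.002, 1.405]
force: [-4.1, -0.1, 5.5]
opening: 0.145
```

The wedge is down on the plate: Fz rose at z=0.0347. I ease the downward load and slide it in.

arm_command([
  [[0.003,0,-0.0004,0,0,0,-1],[0.005,0,0,0,0,0,-1],[0.005,0,0,0,0,0,-1],[0.005,0,0,0,0,0,-1]],
])

```text
clock: 15.3
tcp_pos: [0.6055, 0.0332, 0.0358]
eef_rot: [3.137, 0.002, 1.404]
force: [-0.0, 0.5, -2.2]
opening: 0.144
```

arm_command([
  [[0.003,0,0,0,0,0,-1],[0.003,0,0,0,0,0,-1]],
])

```text
clock: 15.47
tcp_pos: [0.6065, 0.0408, 0.0354]
eef_rot: [3.137, 0.002, 1.405]
force: [0.0, -0.1, -1.6]
opening: 0.146
```

arm_command([
  [[0.002,0,0,0,0,0,-1]],
])

```text
clock: 15.55
tcp_pos: [0.6068, 0.0434, 0.0352]
eef_rot: [3.137, 0.002, 1.405]
force: [-0.4, -1.2, -0.2]
opening: 0.143
```

arm_command([
  [[0.002,0,0,0,0,0,-1]],
])

```text
clock: 15.63
tcp_pos: [0.6072, 0.0456, 0.0352]
eef_rot: [3.137, 0.002, 1.406]
force: [-0.6, -1.5, 0.3]
opening: 0.144
```

arm_command([
  [[0.002,0,0,0,0,0,-1]],
])

```text
clock: 15.72
tcp_pos: [0.6077, 0.0477, 0.0353]
eef_rot: [3.137, 0.002, 1.406]
force: [-0.8, -1.2, -0.9]
opening: 0.144
```

arm_command([
  [[0.002,0,0,0,0,0,-1]],
])

```text
clock: 15.8
tcp_pos: [0.6081, 0.0499, 0.0353]
eef_rot: [3.137, 0.002, 1.406]
force: [-0.1, -0.2, -1.0]
opening: 0.148
```

arm_command([
  [[0.0015,0,0,0,0,0,-1]],
])

```text
clock: 15.88
tcp_pos: [0.6084, 0.0515, 0.0353]
eef_rot: [3.137, 0.002, 1.406]
force: [-0.2, -0.5, -1.0]
opening: 0.143
```

arm_command([
  [[0.0015,0,0,0,0,0,-1]],
])

```text
clock: 15.97
tcp_pos: [0.6087, 0.0531, 0.0353]
eef_rot: [3.137, 0.002, 1.406]
force: [0.4, -0.9, -0.5]
opening: 0.143
```

arm_command([
  [[0.0015,0,0,0,0,0,-1]],
])

```text
clock: 16.05
tcp_pos: [0.609, 0.0547, 0.0353]
eef_rot: [3.137, 0.002, 1.406]
force: [0.7, -0.5, -0.6]
opening: 0.142
```

arm_command([
  [[0.0015,0,0,0,0,0,-1]],
])

```text
clock: 16.13
tcp_pos: [0.6092, 0.0562, 0.0353]
eef_rot: [3.137, 0.003, 1.406]
force: [0.5, -0.3, -0.9]
opening: 0.141
```

arm_command([
  [[0.0015,0,0,0,0,0,-1]],
])

```text
clock: 16.22
tcp_pos: [0.6095, 0.0578, 0.0353]
eef_rot: [3.137, 0.003, 1.406]
force: [-0.7, -0.5, -0.8]
opening: 0.143
```

arm_command([
  [[0.0015,0,0,0,0,0,-1]],
])

```text
clock: 16.3
tcp_pos: [0.6098, 0.0594, 0.0353]
eef_rot: [3.137, 0.003, 1.406]
force: [-0.5, -1.3, -0.7]
opening: 0.147
```

arm_command([
  [[0.0015,0,0,0,0,0,-1]],
])

```text
clock: 16.38
tcp_pos: [0.6101, 0.061, 0.0353]
eef_rot: [3.137, 0.003, 1.405]
force: [0.9, 0.8, -1.1]
opening: 0.142
```

arm_command([
  [[0.001,0,0,0,0,0,-1]],
])

```text
clock: 16.47
tcp_pos: [0.6103, 0.0622, 0.0353]
eef_rot: [3.137, 0.003, 1.405]
force: [0.5, -1.0, -1.0]
opening: 0.143
```

arm_command([
  [[0.001,0,0,0,0,0,-1]],
])

```text
clock: 16.55
tcp_pos: [0.6104, 0.0632, 0.0353]
eef_rot: [3.137, 0.003, 1.406]
force: [-0.6, -0.2, -1.1]
opening: 0.14
```

arm_command([
  [[0.001,0,0,0,0,0,-1]],
])

```text
clock: 16.63
tcp_pos: [0.6106, 0.0642, 0.0352]
eef_rot: [3.137, 0.003, 1.406]
force: [-0.4, -1.7, -0.8]
opening: 0.137
```

arm_command([
  [[0.001,0,0,0,0,0,-1]],
])

```text
clock: 16.72
tcp_pos: [0.6107, 0.065, 0.0352]
eef_rot: [3.137, 0.004, 1.406]
force: [-0.5, -1.7, -1.6]
opening: 0.137
```

arm_command([
  [[0.001,0,0,0,0,0,-1]],
])

```text
clock: 16.8
tcp_pos: [0.6109, 0.0658, 0.0352]
eef_rot: [3.137, 0.004, 1.406]
force: [0.6, -2.0, -1.2]
opening: 0.15
```

arm_command([
  [[0.001,0,0,0,0,0,-1]],
])

```text
clock: 16.88
tcp_pos: [0.611, 0.0665, 0.0352]
eef_rot: [3.137, 0.005, 1.406]
force: [-1.6, -3.0, -1.4]
opening: 0.147
```

arm_command([
  [[0.001,0,0,0,0,0,-1]],
])

```text
clock: 16.97
tcp_pos: [0.6111, 0.067, 0.0352]
eef_rot: [3.137, 0.006, 1.407]
force: [-0.7, -4.9, -0.6]
opening: 0.144
```

arm_command([
  [[0.001,0,0,0,0,0,-1]],
])

```text
clock: 17.05
tcp_pos: [0.6113, 0.0674, 0.0353]
eef_rot: [3.137, 0.008, 1.407]
force: [-1.9, -5.6, 0.3]
opening: 0.145
```

arm_command([
  [[0.001,0,0,0,0,0,-1]],
])

```text
clock: 17.13
tcp_pos: [0.6113, 0.0676, 0.0352]
eef_rot: [3.138, 0.009, 1.407]
force: [-1.7, -6.3, 1.0]
opening: 0.146
```

arm_command([
  [[0.0011,0,0,0,0,0,-1]],
])

```text
clock: 17.22
tcp_pos: [0.6114, 0.0678, 0.0353]
eef_rot: [3.138, 0.011, 1.407]
force: [-1.7, -7.0, 1.0]
opening: 0.147
```

arm_command([
  [[0,0,0,0,0,0,-0.5],[0,0,0,0,0,0,0],[0,0,0,0,0,0,0.2],[0,0,0,0,0,0,0.2]],
])

```text
clock: 17.55
tcp_pos: [0.6121, 0.0694, 0.0358]
eef_rot: [3.137, 0.007, 1.406]
force: [0.3, 0.2, -0.7]
opening: 0.599
```

```bash
python3 - <<'E'
from h import *
rel((.6113,.0676,.035))
b=snap('scene','s6.png')
B=cv2.resize(b[115:215,300:440],None,fx=5.5,fy=5.5,interpolation=cv2.INTER_CUBIC)
cv2.imwrite('pics/c8.png',np.clip(B[:,:,::-1]*1.8,0,255).astype(np.uint8))
E
```

```text
tcp [0.6121 0.0694 0.0358] rot [179.72   0.41  80.55] F [ 0.31  0.21 -0.67] open 0.599 t 17.55
tool shift [-0.0019 -0.0005  0.0008]
```

View pics/c8.png

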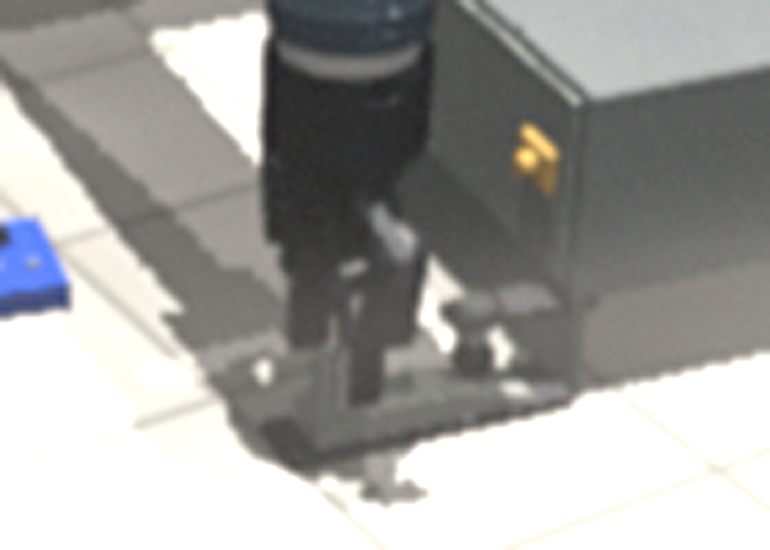

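The crop shows the fingers open around the lug at about (330,370) and the foot at (470,350) on the wedge's ramp, with the cabinet where it was. I lift clear and compare the pictures numerically.

arm_command([
  [[0,0,-0.02,0,0,0,0.3],[-0.005,0,-0.03,0,0,0,0.3],[-0.01,0,-0.04,0,0,0,0.3],[-0.03,0,-0.02,0,0,0,0.3],[-0.035,0,-0.01,0,0,0,0.3],[-0.035,0,0,0,0,0,0.3],[-0.035,0,0,0,0,0,0.3],[-0.035,0,0,0,0,0,0.3],[-0.035,0,0,0,0,0,0.3],[0,0,0,0,0,0,0.3]],
])

```text
clock: 18.43
tcp_pos: [0.576, -0.1517, 0.1651]
eef_rot: [3.132, 0.007, 1.414]
force: [-0.3, 0.5, 0.3]
opening: 0.652
```

```bash
python3 - <<'E'
from h import *
rel((.6,-.1,.15))
a=snap('top','t7.png');b=snap('scene','s7.png')
def sh(n0,im,r):
    g=cv2.cvtColor(cv2.imread('pics/'+n0),cv2.COLOR_BGR2GRAY).astype(np.float32);h=cv2.cvtColor(im,cv2.COLOR_RGB2GRAY).astype(np.float32)
    y0,y1,x0,x1=r; return cv2.phaseCorrelate(g[y0:y1,x0:x1].copy(),h[y0:y1,x0:x1].copy(),cv2.createHanningWindow((x1-x0,y1-y0),cv2.CV_32F))
print('cab top',sh('t0.png',a,(150,262,120,236)),'scene',sh('s0.png',b,(85,165,372,480)))
print('led',sh('t0.png',a,(240,285,280,330)),'heat',sh('t0.png',a,(110,158,312,358)),'suck',sh('t0.png',a,(140,168,375,460)))
A=cv2.resize(a[160:240,220:320],None,fx=4,fy=4,interpolation=cv2.INTER_CUBIC);B=cv2.resize(b[130:210,335:435],None,fx=4,fy=4,interpolation=cv2.INTER_CUBIC)
cv2.imwrite('pics/c9.png',np.clip(np.hstack([A,B])[:,:,::-1]*1.7,0,255).astype(np.uint8))
E
```

```text
tcp [ 0.576  -0.1517  0.1651] rot [179.43   0.4   81.03] F [-0.32  0.47  0.28] open 0.652 t 18.4333
tool shift [0.0549 0.0155 0.0149]
cab top ((-0.008830267688416882, 0.056764636580673766), 0.9608926669756571) scene ((-0.007536578041076325, 0.009599665627135323), 0.9843582210717378)
led ((0.06687612317401914, 0.6912470075693982), 0.3287355219523112) heat ((-0.04523703167663484, 0.09918683848690435), 0.5992804086870618) suck ((0.04693807658919269, 0.01580855576158946), 0.8697558092187953)
```

View pics/c9.png

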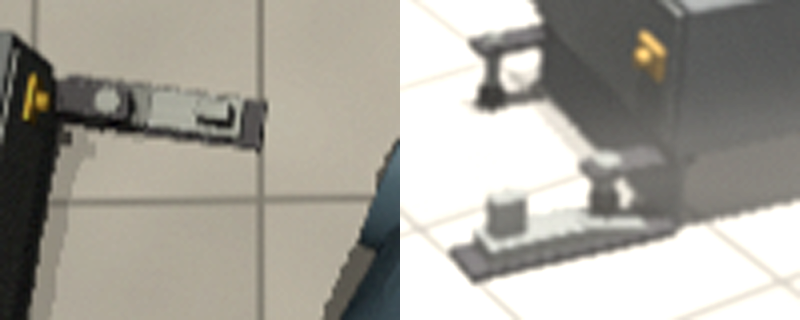

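The last crop shows the wedge square on the plate with the foot on its ramp. The plate's rear end is at (264,125), where it was before, and the cabinet has moved less than 0.1 px. I hand in.

```bash
python3 -c "
from workcell import *
print(finish_job())"
```

```text
the job is handed in; nothing more can be done
None
```

I slid the steel packing plate under the short foot and put the tapered shim on top of it. The job is handed in, at about 18.5 s on the clock.

- **Plate:** I gripped it and slid it in until it stopped against the plinth, with about 10–14 N at the wrist.
- **Shim:** I carried it by the lug, set it on the plate and pushed it in thin end first. The push rose from about 1 N to 7 N, which I took as snug, and I let go there. By my estimate the thin end is about 25 mm past the foot's centre.
- **Last checks:** In both views the cabinet had shifted less than 0.1 px. The plate's rear end was where I left it, and the shim sat flat and square with the foot over its ramp.
- **Bystanders:** The heatsink and solder sucker had moved about 0.1 px at most. The LED jig comparison was unreliable: it read a 0.7 px shift with a weak match, probably because the arm and its shadow overlapped that crop. I saw no sign that it had moved.
- **Not confirmed:** I could not measure the load on the foot after letting go; it is inferred from the push force.

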